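Gauge the height of a lino printing block with a drag-clutch thimble

ROBOT

A 6-joint arm with a two-finger parallel gripper is mounted at the origin on the work surface. World frame = base frame: x ahead of the robot, y to its left, z up, the work surface at z = 0. Lengths are in m, angles in rad, forces in N, time in s.
With the tool pointing down it reaches from about 0.325 to 0.925 m from the base axis. Payload 3.1 kg.
Tool frame: the origin (TCP) lies on the centre line of the jaws, within the pads' length; the fingertips stand 8 mm ahead of it and the grasp point (between the pads) lies 11 mm behind it (robot.tips_ahead is the distance from the TCP to the fingertips, in m); z points along the fingers, y is the line along which they close (so a half turn about z gives the same grasp; the last joint's range is limited). The gripper opens to 85 mm and grips with 20 to 120 N. Pads are 22 mm wide; open, the fingers measure 114 mm over their backs; the gripper's body (76 mm by 85 mm) begins 54 mm behind the grasp point. The pads swing forward as they close: fully open they stand 13 mm farther back than shut.
Start: joints at [1.207, 0.217, 1.613, -0, 1.311, -0.112], TCP at [0.156, 0.605, 0.239] pointing down, gripper open.
Joint ranges: [-2.75, 2.75], [-0.78, 2.1], [0.31, 2.55], [-1.13, 4.27], [0.13, 2.63], [-2.58, 2.58]. Speed limits (rad/s): [2.79, 2.79, 3.14, 3.14, 3.14, 3.14].

INTERFACE

Orientations are given as a unit quaternion [w, x, y, z].
In Python, from plant import robot gives the robot as it stands.
- The arm moves only by the shell command python3 -m pendant 'ROWS' [FORCE]. ROWS is JSON, a list of rows, each an object of numbers: "dx", "dy", "dz": the shift along the world's x, y, z normalised to -1 to 1, where 1 is 0.3 m; "rx", "ry", "rz": the turn, a rotation vector about the world's x, y, z normalised to -1 to 1, where 1 is 0.5 rad; "claw": the gripper's target within -1 to 1 (shut at 1, half-way at 0, fully open at -1). A call has 1 to 10 rows; each row is the pose to reach, as a shift and turn from the pose commanded when the call began; what a row does not reach only later rows make up. A row lasts 1/12 s, in which the tool goes at most 41.7 mm and 7.16 degrees, less where a joint would pass 70% of its speed; a pose out of reach is approached as far as the arm can. A call with a number of a shift or a turn outside -1 to 1 is refused whole. A call with a gripper value outside its range is refused whole. The fingers move at their own pace and stop on an object; FORCE is the grip in N (left out, the last holds). Time passes only in rows, so rows that repeat a pose let the fingers close. It gives the time, the measured TCP pose, the force, the opening and the grip force at its end, in the units of the state.
- robot.read_state(): the state, without advancing time (a new reading comes with each control period).
- robot.read_camera(name): name is "side" or "top"; returns a dict with "color" (400x640x3 uint8, blue, green, red), "range_z" (400x640 float32, m along the optical axis (not along the pixel's ray), 0 where there is no reading), "K" (3x3 intrinsics, pixels), "k1" (the pictures are not rectified: a ray, as slopes to the right and down, at radius r is drawn at 1 + k1 r^2 times it, then the intrinsics apply), "pose" (4x4, takes a point from camera to world coordinates). Camera axes: x right, y down, z forward; pixel columns grow to the right and rows downward; lengths in m; the calibration is good to about 2 mm. A picture is of the moment at which its call begins.
- robot.sign_off(): hands the job in; it is judged then, once.
The state is a dict: "time_s": time; "joint_positions": joint angles; "qvel": joint speeds; "tau": joint torques, N m; "position": TCP position; "orientation": TCP orientation; "wrist_force": force on the tool from outside, world axes, zero at the start; "torque": the same for the moment, N m; "opening": finger opening in m; "grip_force": force on a finger pad.
Only numpy, scipy, OpenCV 4.12 (cv2) and the standard library are available. Lean on these libraries where they do the work, as an engineer would, in place of code of your own. Each camera call takes 0.05 s, during which the arm holds its last target. There are 200 camera calls.

TASK

Check the height of the green-faced lino block on the bench gauge: lay it flat on the gauge's deck and slide it under the spindle, square and centred, until it rests gently against the back stop. Then turn the black drag cap clockwise until its clutch first slips, stop right there and let go, with the spindle left down on the block. Leave everything else on the desk where it is.

Things in the scene. Friction and masses are not known exactly. Their poses are not given: they have to be found in the camera images.
- gauge: Bench height gauge, fixed to the desk, its place and yaw differ. Origin on the desk straight below the spindle axis; x runs from the open front to the column, z up. Base 104 mm wide, x -125 to +90 mm, 22 mm high. Column at x = 64 mm, radius 13 mm, 122 mm high. The arm, 75 to 101 mm high, comes forward to 18 mm before the axis; only it and the spindle overhang the deck.
- deck_center (a point): Point on the top of the gauge's flat ground deck, on the spindle axis, 28 mm above the desk. The deck is 64 mm wide (y) and runs from 120 mm before this point to 28 mm behind it. Axes as the gauge's.
- stop_face (a point): Middle of the front face of the steel back stop across the rear of the deck, 22 mm behind the spindle axis, 6 mm above the deck. The stop is 60 mm wide, its top 12 mm above the deck. A block's end rests against it.
- spindle: Steel spindle hanging from the arm on the gauge's axis, flat round foot 15 mm across. Origin: centre of the foot's underside. It does not turn; a quick-action screw sends it down as the cap turns clockwise (from above), 20 mm per turn. It starts 2 to 9 mm clear of the block. The block's exact height is not known (the gauge is to find it), so where the foot meets it must be felt.
- cap_top (a point): Centre of the top of the black knurled drag cap, on the gauge's axis, 169 mm above the desk. Its side, 30 mm across, runs from 137 to 167 mm, free all round; it keeps its height. A friction clutch joins it to the silver thimble below: 0.03 N m running, rising over 0.2 to 0.5 rad as the foot presses; at about 0.15 N m it slips: cap turns on at even torque, thimble stands, their red lines part.
- lino_block: The block to gauge: pale wood, dark green lino face with a pale sprig cut in it, 110 mm long (x), 42 mm wide (y), 23 to 28 mm high (differs each time), about 0.12 kg, lying face up. Origin: centre of its underside. Either end may go to the stop; then its centre is 33 mm and its near end 88 mm before the spindle axis.
- metal_block: Another block of the same length and width with a bright copper face on dark wood; not needed. Origin at the centre of its underside. It and the lino block change places at random.
- bowl: Grey ceramic bowl with rubber erasers, 128 mm across, 48 mm high, origin under its centre. Not needed.
- cup: Stainless steel cup with pencils, 72 mm across, 90 mm high (pencils to 155 mm), origin under its centre. Not needed.
- pencil_case: Wooden pencil case, 70 by 205 by 37 mm, origin under its centre. Not needed.
- clip: Yellow plastic clipboard clip, about 45 by 70 mm and 25 mm high, origin under its centre. Not needed.
- brayer: Ink roller with a wooden handle, 155 mm long, 98 mm wide, 32 mm high, origin on the desk under the roller's axle. Not needed.
Not all that is in view belongs to the job. Leave any pink, purple or yellow look-alike of the lino_block alone.

How it is judged:
On the way, in this order (a step that is already met when the one before it is completed fails the run):
1. the lino block lies flat on the deck, square and centred under the spindle, against the back stop (x of lino_block in the frame of gauge above -0.037 m and z of lino_block in the frame of gauge between 0.026 and 0.03 m and y of lino_block in the frame of gauge between -0.008 and 0.008 m and angle between the x axis of lino_block and the x axis of gauge, either way round below 0.08 rad), for 0.2 s.
2. the spindle presses on the block and the clutch has slipped: the red lines of cap and thimble stand apart (horizontal distance between drag_cap_c1 and thimble_c1 above 0.001 m and contact force between spindle and lino_block above 2 N), for 0.1 s.
At the end, for the whole second after the job is handed in: The lino block lies flat and still on the deck, within 4 mm of the back stop, 8 mm of centred and 0.08 rad of square; the spindle presses on it with over 1 N; the clutch has slipped, the red lines of cap and thimble 1 to 8 mm apart (0.07 to 0.59 rad of slip) (all of step 1 and horizontal distance between drag_cap_c1 and thimble_c1 between 0.001 and 0.008 m and contact force between spindle and lino_block above 1 N and linear speed of lino_block below 0.01 m/s); the robot touches nothing.
It fails at once if the cap is run on after the first slip: the red lines of cap and thimble part by more than 8 mm (0.59 rad) (horizontal distance between drag_cap_c1 and thimble_c1 above 0.008 m).
It fails at once if the block is rammed against the back stop with more than 30 N (contact force between gauge_c2 and lino_block above 30 N).
It fails at once if one of the other things on the desk is moved by more than 25 mm (distance of any of metal_block, bowl, cup, pencil_case, clip, brayer from where it was at the start of the episode above 0.025 m).
It also fails if it takes over 72 s, if anything falls off the work surface, if the arm or the gripper's body presses on something with over 40 N, if the wrist force passes 120 N, or if a joint passes its speed limit or range.

## Working session

There is one attempt and no reset: what is moved stays moved. The work goes in short steps, Python scripts to look and compute and a shell command to move; the robot and the scene stay as the last step left them, time stands still between calls to the robot, and variables do not carry over. Pictures are saved under pics/ and viewed, at most 10 in all, crops included, and the job is handed in when it is done.

```bash
ls; mkdir -p pics; cat > h.py <<'E'
import numpy as np, cv2
from plant import robot
def ray(c,u,v):
    K=c["K"]; p=np.array([(u-K[0][2])/K[0][0],(v-K[1][2])/K[1][1]]); q=p.copy()
    for _ in range(20): q=p/(1+c["k1"]*(q@q))
    T=np.array(c["pose"]); return T[:3,3],T[:3,:3]@np.array([q[0],q[1],1])
def onz(c,u,v,z):
    o,d=ray(c,u,v); return o+d*(z-o[2])/d[2]
def cloud(c):
    K=np.array(c["K"]); h,w=c["range_z"].shape
    u,v=np.meshgrid(np.arange(w),np.arange(h)); p=np.stack([(u-K[0,2])/K[0,0],(v-K[1,2])/K[1,1]],-1); q=p.copy()
    for _ in range(20): q=p/(1+c["k1"]*(q**2).sum(-1,keepdims=True))
    z=c["range_z"][...,None]; T=np.array(c["pose"])
    P=np.concatenate([q*z,z],-1)@T[:3,:3].T+T[:3,3]; P[c["range_z"]==0]=np.nan
    return P
E
python3 - <<'E'
from h import *
import pickle
for n in ("top","side"):
    c=robot.read_camera(n); pickle.dump(c,open(n+"0.pkl","wb")); cv2.imwrite(f"pics/{n}0.png",c["color"]); print(n,np.round(c["pose"],3).tolist(),c["K"],c["k1"])
print(robot.read_state())
E
```

```text
pics
top [[-0.035, -0.976, 0.215, 0.347], [-0.999, 0.035, -0.0, 0.01], [-0.007, -0.215, -0.977, 1.285], [0.0, 0.0, 0.0, 1.0]] [[442.55556244   0.         318.42109671]
 [  0.         442.55556244 197.50320491]
 [  0.           0.           1.        ]] -0.11803767433811839
side [[0.877, -0.275, 0.395, 0.202], [-0.481, -0.534, 0.695, -0.666], [0.02, -0.799, -0.6, 0.703], [0.0, 0.0, 0.0, 1.0]] [[366.07961128   0.         324.97118382]
 [  0.         366.07961128 204.56689113]
 [  0.           0.           1.        ]] -0.0725829728034403
{'time_s': 0.1, 'joint_positions': array([ 1.20677944e+00,  2.17702327e-01,  1.61479369e+00, -5.08236360e-05,
        1.31130377e+00, -1.12220862e-01]), 'qvel': array([-0.00090569, -0.00048874, -0.00497949, -0.00147775, -0.00066977,
       -0.00118049]), 'tau': array([-1.20544886e-03, -3.98080015e+01, -3.04970241e+01, -2.72951138e-04,
        4.30124695e-03,  4.38155496e-06]), 'position': array([0.15545955, 0.60460611, 0.23807374]), 'orientation': array([-2.36442389e-04,  1.25559116e-01,  9.92085526e-01, -1.07821778e-03]), 'wrist_force': array([-0.45983086, -0.26161466,  0.30265582]), 'torque': array([-0.04169187,  0.01665402,  0.0153965 ]), 'grip_force': 0.0, 'opening': 0.08521936602281724}
```

View pics/top0.png

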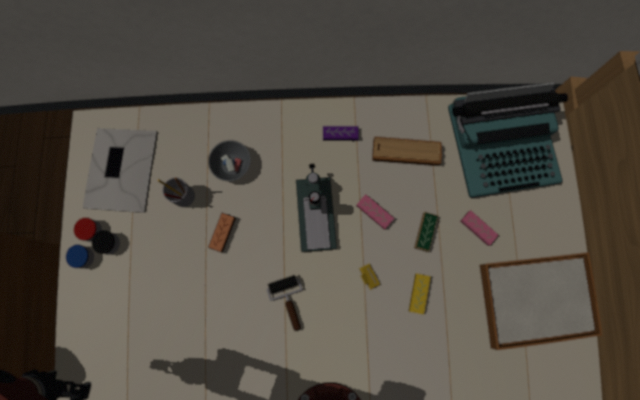

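View pics/side0.png

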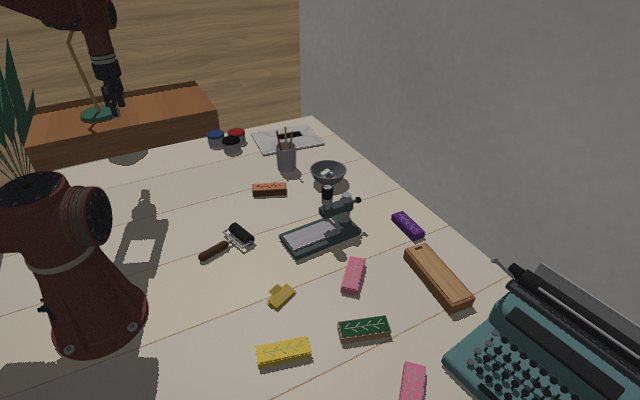

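The top view shows the lino block at about (427,231), the gauge with its deck at (317,225) and black cap at (315,198), and the copper block at (222,232). The side view shows the lino block at (364,328), the gauge at (320,235) and the cap at (327,192). Next I measure these.

```bash
python3 - <<'E'
from h import *
import pickle
C={n:pickle.load(open(n+"0.pkl","rb")) for n in ("top","side")}
def rect(P,name):
    (cx,cy),(w,h),a=cv2.minAreaRect((P*1000).astype(np.float32)); print(name,"c",round(cx,1),round(cy,1),"size",round(w,1),round(h,1),"ang",round(a,1),len(P))
# lino block
for n,box in (("top",(405,200,450,262)),("side",(325,305,402,352))):
    c=C[n]; P=cloud(c); x0,y0,x1,y1=box
    Q=P[y0:y1,x0:x1].reshape(-1,3)
    t=Q[(Q[:,2]>.018)&(Q[:,2]<.034)]; print(n,"lino top z",np.median(t[:,2]),"table z",np.nanmedian(Q[np.abs(Q[:,2])<.012][:,2])); 
    hsv=cv2.cvtColor(c["color"],cv2.COLOR_BGR2HSV)[y0:y1,x0:x1]
    m=((hsv[...,0]>45)&(hsv[...,0]<95)&(hsv[...,1]>80)).astype(np.uint8)
    m=cv2.morphologyEx(m,cv2.MORPH_CLOSE,np.ones((7,7)))
    cn=max(cv2.findContours(m,0,cv2.CHAIN_APPROX_NONE)[0],key=cv2.contourArea)[:,0]+[x0,y0]
    rect(np.array([onz(c,u,v,.0255)[:2] for u,v in cn]),n+" lino contour")
    rect(t[:,:2],n+" lino cloud")
# gauge
for n,box in (("top",(285,160,350,260)),("side",(270,175,370,262))):
    c=C[n]; P=cloud(c); x0,y0,x1,y1=box
    Q=P[y0:y1,x0:x1].reshape(-1,3)
    d=Q[(Q[:,2]>.015)&(Q[:,2]<.032)]; rect(d[:,:2],n+" gauge base/deck")
    for lo,hi,nm in ((.16,.18,"cap"),(.115,.13,"column"),(.095,.107,"arm")):
        t=Q[(Q[:,2]>lo)&(Q[:,2]<hi)]; print(n,nm,len(t),np.round(np.median(t,0),4) if len(t) else "", np.round(t.min(0),3) if len(t) else "",np.round(t.max(0),3) if len(t) else "")
    g=cv2.cvtColor(c["color"],cv2.COLOR_BGR2HSV)
# deck light mask
c=C["top"]; g=cv2.cvtColor(c["color"],cv2.COLOR_BGR2HSV); print("deck px",g[235,318],"base px",g[225,302],"table",g[260,340])
for v in range(150,262,4): print(v,[tuple(int(a) for a in c["color"][v,u]) for u in (316,)],np.round(cloud(c)[v,316],3))
img=cv2.resize(c["color"][150:265,270:450],None,fx=4.4,fy=4.4,interpolation=cv2.INTER_CUBIC); img=np.clip(img*1.8,0,255).astype(np.uint8); cv2.imwrite("pics/crop1.png",img)
E
```

```text
top lino top z 0.023999268419067188 table z -0.0004386914125319441
top lino contour c 513.2 -298.9 size 34.8 100.1 ang 70.9 83
top lino cloud c 513.1 -298.3 size 43.9 111.2 ang 71.5 558
side lino top z 0.024723147019777514 table z 0.0005262329987225645
side lino contour c 513.8 -302.1 size 36.4 104.1 ang 71.1 118
side lino cloud c 513.6 -301.2 size 45.5 111.7 ang 71.2 921
top gauge base/deck c 578.1 20.1 size 215.9 103.9 ang 2.9 2135
top cap 105 [0.5957 0.0211 0.1674] [0.582 0.006 0.161] [0.611 0.035 0.174]
top column 81 [0.6583 0.023  0.1217] [0.581 0.006 0.115] [0.672 0.037 0.129]
top arm 215 [0.6403 0.0237 0.0996] [0.578 0.004 0.095] [0.704 0.043 0.107]
side gauge base/deck c 598.1 102.2 size 434.5 245.9 ang 70.6 2080
side cap 80 [0.5922 0.0137 0.1671] [0.579 0.002 0.16 ] [0.608 0.034 0.171]
side column 97 [0.6488 0.0144 0.1216] [0.58  0.003 0.115] [0.669 0.033 0.13 ]
side arm 241 [0.6264 0.0121 0.1002] [0.577 0.001 0.095] [0.702 0.041 0.107]
deck px [170   8  92] base px [80 51 45] table [ 20  47 120]
150 [(96, 109, 116)] [0.776 0.012 0.006]
154 [(95, 110, 116)] [ 0.765  0.013 -0
[... 331 characters left out ...]
0 [(35, 38, 29)] [0.628 0.016 0.1  ]
194 [(81, 80, 83)] [0.602 0.016 0.168]
198 [(81, 79, 82)] [0.591 0.016 0.169]
202 [(5, 4, 4)] [0.582 0.017 0.159]
206 [(28, 30, 23)] [0.584 0.017 0.1  ]
210 [(79, 78, 80)] [0.587 0.018 0.025]
214 [(89, 88, 92)] [0.574 0.019 0.029]
218 [(90, 88, 91)] [0.563 0.019 0.024]
222 [(89, 88, 91)] [0.551 0.019 0.03 ]
226 [(89, 88, 92)] [0.54  0.02  0.026]
230 [(89, 87, 90)] [0.528 0.02  0.025]
234 [(88, 87, 91)] [0.517 0.021 0.026]
238 [(89, 89, 91)] [0.505 0.021 0.026]
242 [(89, 88, 91)] [0.494 0.021 0.026]
246 [(90, 88, 91)] [0.482 0.022 0.029]
250 [(43, 47, 45)] [0.472 0.022 0.02 ]
254 [(98, 112, 119)] [0.462 0.023 0.   ]
258 [(97, 112, 119)] [0.45  0.023 0.001]
```

View pics/crop1.png

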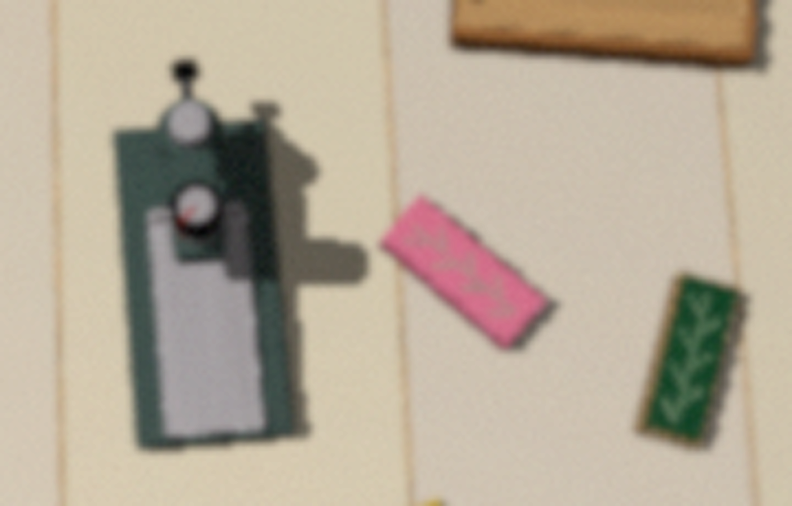

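The gauge base rectangle measures 215.9 x 103.9 mm, which fits its given size. The spindle axis comes to (0.5956, 0.0210) at a yaw of +2.9°, and the cap reading agrees. The lino block's centre is at (0.513, -0.2995), its long axis at -19°, its height about 25 mm. I'll grip it 37 mm towards its near end so the gripper's body clears the gauge's arm.

```bash
python3 -m pendant '[{"dx":1,"dy":-1,"claw":-1},{"dx":1,"dy":-1,"claw":-1},{"dx":1,"dy":-1,"claw":-1},{"dx":1,"dy":-1,"claw":-1},{"dx":1,"dy":-1,"claw":-1},{"dx":1,"dy":-1,"claw":-1},{"dx":1,"dy":-1,"claw":-1},{"dx":1,"dy":-1,"claw":-1},{"dx":1,"dy":-1,"claw":-1},{"dx":1,"dy":-1,"claw":-1}]' 50
python3 -m pendant '[{"dx":0.05,"dy":-1,"rz":-0.16},{"dx":0.05,"dy":-1,"rz":-0.16},{"dx":0.05,"dy":-1,"rz":-0.16},{"dx":0.05,"dy":-1,"rz":-0.16},{"dx":0.05,"dy":-1,"rz":-0.16},{"dx":0.05,"dy":-1,"rz":-0.16},{"dx":0.05,"dy":-1,"rz":-0.16},{"dx":0.05,"dy":-1,"rz":-0.16},{"dx":0.05,"dy":-1,"rz":-0.16},{"dx":0.05,"dy":-1,"rz":-0.16}]'
python3 -c "
from plant import robot; print(robot.tips_ahead)"
```

```text
0.008invalid input
invalid input
```

```bash
python3 -m pendant '[{"dx":0.9,"dy":-1,"dz":0,"rx":0,"ry":0,"rz":0,"claw":-1},{"dx":0.9,"dy":-1,"dz":0,"rx":0,"ry":0,"rz":0,"claw":-1},{"dx":0.9,"dy":-1,"dz":0,"rx":0,"ry":0,"rz":0,"claw":-1},{"dx":0.9,"dy":-1,"dz":0,"rx":0,"ry":0,"rz":0,"claw":-1},{"dx":0.9,"dy":-1,"dz":0,"rx":0,"ry":0,"rz":0,"claw":-1},{"dx":0.9,"dy":-1,"dz":0,"rx":0,"ry":0,"rz":0,"claw":-1},{"dx":0.9,"dy":-1,"dz":0,"rx":0,"ry":0,"rz":0,"claw":-1},{"dx":0.9,"dy":-1,"dz":0,"rx":0,"ry":0,"rz":0,"claw":-1},{"dx":0.9,"dy":-1,"dz":0,"rx":0,"ry":0,"rz":0,"claw":-1},{"dx":0.9,"dy":-1,"dz":0,"rx":0,"ry":0,"rz":0,"claw":-1}]' 50
python3 -m pendant '[{"dx":0.1,"dy":-1,"dz":0,"rx":0,"ry":0,"rz":-0.16,"claw":-1},{"dx":0.1,"dy":-1,"dz":0,"rx":0,"ry":0,"rz":-0.16,"claw":-1},{"dx":0.1,"dy":-1,"dz":0,"rx":0,"ry":0,"rz":-0.16,"claw":-1},{"dx":0.1,"dy":-1,"dz":0,"rx":0,"ry":0,"rz":-0.16,"claw":-1},{"dx":0.1,"dy":-1,"dz":0,"rx":0,"ry":0,"rz":-0.16,"claw":-1},{"dx":0.1,"dy":-1,"dz":0,"rx":0,"ry":0,"rz":-0.16,"claw":-1},{"dx":0.1,"dy":-1,"dz":0,"rx":0,"ry":0,"rz":-0.16,"claw":-1},{"dx":0.1,"dy":-1,"dz":0,"rx":0,"ry":0,"rz":-0.16,"claw":-1},{"dx":0.1,"dy":-1,"dz":0,"rx":0,"ry":0,"rz":-0.16,"claw":-1},{"dx":0.1,"dy":-1,"dz":0,"rx":0,"ry":0,"rz":-0.16,"claw":-1}]'
```

```text
time_s: 1.02
position: [0.4568, 0.2729, 0.239]
orientation: [0.0, 0.127, 0.992, -0.001]
wrist_force: [0.7, 1.2, 0.5]
opening: 0.0851
grip_force: 0.0
time_s: 1.85
position: [0.4848, -0.0242, 0.2388]
orientation: [-0.001, 0.166, 0.986, 0.0]
wrist_force: [0.4, 0.0, -0.3]
opening: 0.0855
grip_force: 0.0
```

```bash
python3 -m pendant '[{"dx":-0.023,"dy":-0.877,"dz":-0.46,"rx":0,"ry":0,"rz":0,"claw":-1},{"dx":-0.023,"dy":-0.877,"dz":-0.46,"rx":0,"ry":0,"rz":0,"claw":-1},{"dx":-0.023,"dy":-0.877,"dz":-0.46,"rx":0,"ry":0,"rz":0,"claw":-1},{"dx":-0.023,"dy":-0.877,"dz":-0.46,"rx":0,"ry":0,"rz":0,"claw":-1},{"dx":-0.023,"dy":-0.877,"dz":-0.46,"rx":0,"ry":0,"rz":0,"claw":-1},{"dx":-0.023,"dy":-0.877,"dz":-0.46,"rx":0,"ry":0,"rz":0,"claw":-1},{"dx":-0.023,"dy":-0.877,"dz":-0.46,"rx":0,"ry":0,"rz":0,"claw":-1},{"dx":-0.023,"dy":-0.877,"dz":-0.46,"rx":0,"ry":0,"rz":0,"claw":-1},{"dx":-0.023,"dy":-0.877,"dz":-0.46,"rx":0,"ry":0,"rz":0,"claw":-1}]'
python3 - <<'E'
from h import *
a=robot.read_camera("side")["color"][240:400,240:480]; cv2.imwrite("pics/s1.png",np.clip(cv2.resize(a,None,fx=3.3,fy=3.3)*1.3,0,255).astype(np.uint8))
E
```

```text
time_s: 2.6
position: [0.4776, -0.2865, 0.0991]
orientation: [-0.002, 0.166, 0.986, 0.001]
wrist_force: [-0.1, 1.5, -0.4]
opening: 0.0857
grip_force: 0.0
```

View pics/s1.png

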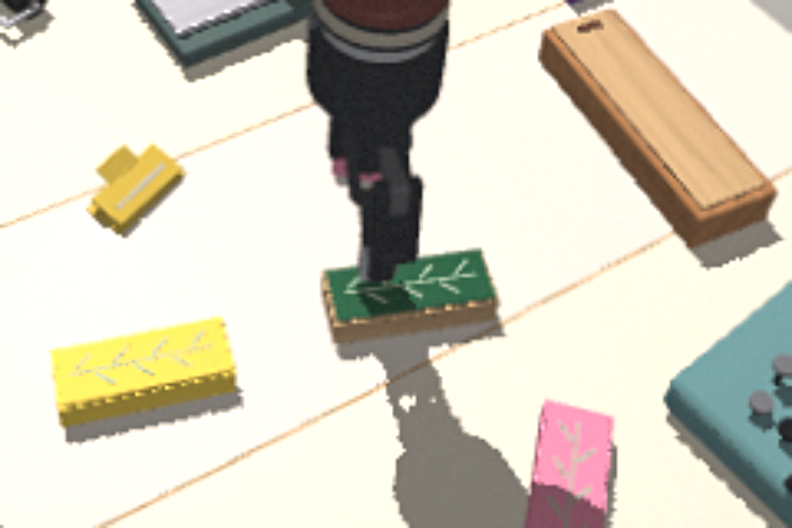

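The hand stands over the lino block's near half (crop centre 390,270), aligned with it and clear of its neighbours. I go down and grip.

```bash
python3 -m pendant '[{"dx":0,"dy":0,"dz":-0.13,"rx":0,"ry":0,"rz":0,"claw":-1},{"dx":0,"dy":0,"dz":-0.23,"rx":0,"ry":0,"rz":0,"claw":-1},{"dx":0,"dy":0,"dz":-0.29,"rx":0,"ry":0,"rz":0,"claw":-1},{"dx":0,"dy":0,"dz":-0.29,"rx":0,"ry":0,"rz":0,"claw":-1},{"dx":0,"dy":0,"dz":-0.29,"rx":0,"ry":0,"rz":0,"claw":0.2},{"dx":0,"dy":0,"dz":-0.29,"rx":0,"ry":0,"rz":0,"claw":0.2},{"dx":0,"dy":0,"dz":-0.29,"rx":0,"ry":0,"rz":0,"claw":0.2},{"dx":0,"dy":0,"dz":-0.29,"rx":0,"ry":0,"rz":0,"claw":0.2},{"dx":0,"dy":0,"dz":-0.29,"rx":0,"ry":0,"rz":0,"claw":0.2},{"dx":0,"dy":0,"dz":-0.29,"rx":0,"ry":0,"rz":0,"claw":0.2}]' 50
python3 -m pendant '[{"dx":0,"dy":0,"dz":0,"rx":0,"ry":0,"rz":0,"claw":0.2},{"dx":0,"dy":0,"dz":0,"rx":0,"ry":0,"rz":0,"claw":0.2},{"dx":0,"dy":0,"dz":0,"rx":0,"ry":0,"rz":0,"claw":0.2}]'
```

```text
time_s: 3.48
position: [0.4803, -0.2884, 0.017]
orientation: [0.002, 0.165, 0.986, -0.001]
wrist_force: [0.4, 1.5, 7.0]
opening: 0.0408
grip_force: 51.7
time_s: 3.73
position: [0.4803, -0.2884, 0.017]
orientation: [0.002, 0.165, 0.986, -0.001]
wrist_force: [0.1, 1.6, 7.2]
opening: 0.0404
grip_force: 51.7
```

```bash
python3 -m pendant '[{"dx":0,"dy":0,"dz":0.1,"rx":0,"ry":0,"rz":0,"claw":0.2},{"dx":0,"dy":0,"dz":0.2,"rx":0,"ry":0,"rz":0,"claw":0.2},{"dx":0,"dy":0,"dz":0.3,"rx":0,"ry":0,"rz":0,"claw":0.2},{"dx":0,"dy":0,"dz":0.35,"rx":0,"ry":0,"rz":0,"claw":0.2},{"dx":0,"dy":0,"dz":0.35,"rx":0,"ry":0,"rz":0,"claw":0.2}]'
python3 -m pendant '[{"dx":-0.01,"dy":0.11,"dz":0,"rx":0,"ry":0,"rz":0.08,"claw":0.2},{"dx":-0.02,"dy":0.22,"dz":0,"rx":0,"ry":0,"rz":0.17,"claw":0.2},{"dx":-0.03,"dy":0.33,"dz":0,"rx":0,"ry":0,"rz":0.26,"claw":0.2},{"dx":-0.04,"dy":0.44,"dz":0,"rx":0,"ry":0,"rz":0.35,"claw":0.2},{"dx":-0.05,"dy":0.55,"dz":0,"rx":0,"ry":0,"rz":0.44,"claw":0.2},{"dx":-0.06,"dy":0.66,"dz":0,"rx":0,"ry":0,"rz":0.53,"claw":0.2},{"dx":-0.07,"dy":0.77,"dz":0,"rx":0,"ry":0,"rz":0.62,"claw":0.2},{"dx":-0.08,"dy":0.88,"dz":0,"rx":0,"ry":0,"rz":0.7,"claw":0.2},{"dx":-0.09,"dy":1,"dz":0,"rx":0,"ry":0,"rz":0.765,"claw":0.2},{"dx":-0.09,"dy":1,"dz":0,"rx":0,"ry":0,"rz":0.765,"claw":0.2}]'
python3 - <<'E'
from h import *
print(robot.read_state())
im=[]
c=robot.read_camera("side")["color"][150:300,220:420]; t=robot.read_camera("top")["color"][150:300,220:420]
a=np.hstack([c,t]); cv2.imwrite("pics/s2.png",np.clip(cv2.resize(a,None,fx=2,fy=2)*1.4,0,255).astype(np.uint8))
E
```

```text
time_s: 4.15
position: [0.4813, -0.2897, 0.1248]
orientation: [0.005, 0.165, 0.986, -0.002]
wrist_force: [0.5, -0.7, -0.2]
opening: 0.0411
grip_force: 51.4
time_s: 4.98
position: [0.4484, 0.018, 0.1174]
orientation: [-0.002, -0.028, 1.0, 0.002]
wrist_force: [0.3, 0.2, -1.9]
opening: 0.0408
grip_force: 51.5
{'time_s': 4.9833, 'joint_positions': array([-0.11857805, -0.01245429,  2.1132793 ,  0.00357238,  1.04547942,
       -1.74763565]), 'qvel': array([-0.07769201,  0.01379548, -0.01862754, -0.08474351, -0.02109911,
       -0.04804295]), 'tau': array([  1.14776697, -26.95026219, -27.65343189,   0.29440085,
        -0.10324956,   0.21410175]), 'position': array([0.44835966, 0.01800169, 0.11744425]), 'orientation': array([-0.00210311, -0.02822738,  0.99959756,  0.00187315]), 'wrist_force': array([ 0.29734137,  0.19603591, -1.91856132]), 'torque': array([-0.06307457,  0.03527837,  0.00918797]), 'grip_force': 51.483707427978516, 'opening': 0.04081530734347554}
```

View pics/s2.png

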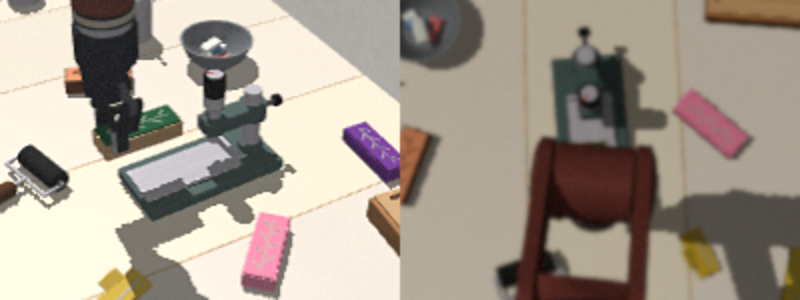

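The block hangs level in the hand in front of the deck (side crop 140,130), and the gauge is undisturbed. I lower it to just above deck height and check.

```bash
python3 -m pendant '[{"dx":0,"dy":0,"dz":-0.06,"rx":0,"ry":0,"rz":0,"claw":0.2},{"dx":0,"dy":0,"dz":-0.12,"rx":0,"ry":0,"rz":0,"claw":0.2},{"dx":0,"dy":0,"dz":-0.18,"rx":0,"ry":0,"rz":0,"claw":0.2},{"dx":0,"dy":0,"dz":-0.21,"rx":0,"ry":0,"rz":0,"claw":0.2},{"dx":0,"dy":0,"dz":-0.21,"rx":0,"ry":0,"rz":0,"claw":0.2},{"dx":0,"dy":0,"dz":-0.21,"rx":0,"ry":0,"rz":0,"claw":0.2}]'
python3 - <<'E'
from h import *
c=robot.read_camera("side"); P=cloud(c)
hsv=cv2.cvtColor(c["color"],cv2.COLOR_BGR2HSV)
m=((hsv[...,0]>45)&(hsv[...,0]<90)&(hsv[...,1]>110)&(P[...,2]>.03)&(P[...,2]<.12)&(abs(P[...,1])<.08))
Q=P[m]; print(len(Q)); a=np.c_[Q[:,:2],np.ones(len(Q))]; s=np.linalg.lstsq(a,Q[:,2],rcond=None)[0]; print("slope",s[:2],"z med",np.median(Q[:,2]))
(cx,cy),(w,h),A=cv2.minAreaRect((Q[:,:2]*1000).astype(np.float32)); print(cx,cy,w,h,A, Q.min(0),Q.max(0)); print(robot.read_state()["position"])
E
```

```text
time_s: 5.58
position: [0.4508, 0.012, 0.0557]
orientation: [-0.001, -0.025, 1.0, 0.0]
wrist_force: [0.6, -0.6, -1.0]
opening: 0.0407
grip_force: 51.5
137
slope [-0.0250778  -0.17362404] z med 0.06343911592611251
486.7635803222656 -5.301616668701172 75.04332733154297 104.41900634765625 88.9100112915039 [ 0.43514412 -0.04242794  0.06067284] [0.5393075  0.0328887  0.10549074]
[0.45170269 0.01202975 0.05657964]
```

```bash
python3 -m pendant '[{"dx":0.06,"dy":0.011,"dz":0,"rx":0,"ry":0,"rz":0,"claw":0.2},{"dx":0.113,"dy":0.011,"dz":0,"rx":0,"ry":0,"rz":0,"claw":0.2},{"dx":0.113,"dy":0.011,"dz":0,"rx":0,"ry":0,"rz":0,"claw":0.2},{"dx":0.113,"dy":0.011,"dz":-0.015,"rx":0,"ry":0,"rz":0,"claw":0.2},{"dx":0.113,"dy":0.011,"dz":-0.025,"rx":0,"ry":0,"rz":0,"claw":0.2},{"dx":0.113,"dy":0.011,"dz":-0.034,"rx":0,"ry":0,"rz":0,"claw":0.2},{"dx":0.113,"dy":0.011,"dz":-0.04,"rx":0,"ry":0,"rz":0,"claw":0.2},{"dx":0.113,"dy":0.011,"dz":-0.045,"rx":0,"ry":0,"rz":0,"claw":0.2},{"dx":0.113,"dy":0.011,"dz":-0.045,"rx":0,"ry":0,"rz":0,"claw":0.2},{"dx":0.113,"dy":0.011,"dz":-0.045,"rx":0,"ry":0,"rz":0,"claw":0.2}]'
```

```text
time_s: 6.47
position: [0.4838, 0.0161, 0.0449]
orientation: [-0.002, -0.026, 1.0, -0.0]
wrist_force: [-8.9, 0.4, 17.9]
opening: 0.0407
grip_force: 54.0
```

```bash
python3 -m pendant '[{"dx":0,"dy":0,"dz":0.005,"rx":0,"ry":0,"rz":0,"claw":0.2},{"dx":0,"dy":0,"dz":0.005,"rx":0,"ry":0,"rz":0,"claw":0.2},{"dx":0,"dy":0,"dz":0.005,"rx":0,"ry":0,"rz":0,"claw":0.2}]' 20
python3 - <<'E'
from h import *
c=robot.read_camera("side"); P=cloud(c)
hsv=cv2.cvtColor(c["color"],cv2.COLOR_BGR2HSV)
m=((hsv[...,0]>45)&(hsv[...,0]<90)&(hsv[...,1]>110)&(P[...,2]>.045)&(P[...,2]<.065)&(abs(P[...,1])<.06))
Q=P[m]; print(len(Q)); a=np.c_[Q[:,:2],np.ones(len(Q))]; s=np.linalg.lstsq(a,Q[:,2],rcond=None)[0]; print("slope",s[:2],"z med",np.median(Q[:,2]),Q.min(0),Q.max(0))
cv2.imwrite("pics/s3.png",np.clip(cv2.resize(c["color"][160:280,260:400],None,fx=4,fy=4)*1.4,0,255).astype(np.uint8))
E
```

```text
time_s: 6.72
position: [0.4848, 0.0161, 0.045]
orientation: [-0.0, -0.025, 1.0, -0.0]
wrist_force: [-3.2, 0.2, 8.4]
opening: 0.0409
grip_force: 52.6
124
slope [0.0039795  0.00397401] z med 0.05325242412756903 [ 0.469044   -0.00369166  0.05077407] [0.57246597 0.03566676 0.05640419]
```

View pics/s3.png

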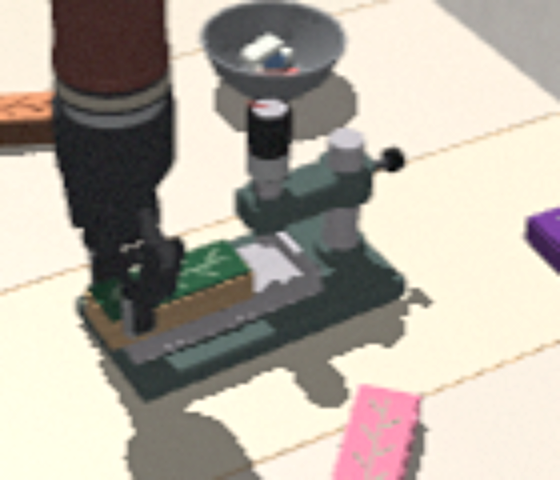

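```bash
python3 -m pendant '[{"dx":0.02,"dy":0.001,"dz":0.003,"rx":0,"ry":0,"rz":0,"claw":0.2},{"dx":0.04,"dy":0.002,"dz":0.003,"rx":0,"ry":0,"rz":0,"claw":0.2},{"dx":0.06,"dy":0.003,"dz":0.003,"rx":0,"ry":0,"rz":0,"claw":0.2},{"dx":0.08,"dy":0.004,"dz":0.003,"rx":0,"ry":0,"rz":0,"claw":0.2},{"dx":0.1,"dy":0.005,"dz":0.003,"rx":0,"ry":0,"rz":0,"claw":0.2},{"dx":0.11,"dy":0.005,"dz":0.003,"rx":0,"ry":0,"rz":0,"claw":0.2},{"dx":0.12,"dy":0.005,"dz":0.003,"rx":0,"ry":0,"rz":0,"claw":0.2},{"dx":0.12,"dy":0.005,"dz":0.003,"rx":0,"ry":0,"rz":0,"claw":0.2},{"dx":0.12,"dy":0.005,"dz":0.003,"rx":0,"ry":0,"rz":0,"claw":0.2}]' 20
```

```text
time_s: 7.52
position: [0.5221, 0.0175, 0.0451]
orientation: [0.001, -0.025, 1.0, -0.0]
wrist_force: [0.4, -0.4, -0.1]
opening: 0.0406
grip_force: 51.7
```

```bash
python3 -m pendant '[{"dx":0.003,"dy":0,"dz":0,"rx":0,"ry":0,"rz":0,"claw":0.2},{"dx":0.006,"dy":0,"dz":0,"rx":0,"ry":0,"rz":0,"claw":0.2},{"dx":0.009,"dy":0,"dz":0,"rx":0,"ry":0,"rz":0,"claw":0.2},{"dx":0.009,"dy":0,"dz":0,"rx":0,"ry":0,"rz":0,"claw":0.2},{"dx":0.009,"dy":0,"dz":0,"rx":0,"ry":0,"rz":0,"claw":0.2}]'
python3 -m pendant '[{"dx":0.003,"dy":0,"dz":0,"rx":0,"ry":0,"rz":0,"claw":0.2},{"dx":0.005,"dy":0,"dz":0,"rx":0,"ry":0,"rz":0,"claw":0.2},{"dx":0.005,"dy":0,"dz":0,"rx":0,"ry":0,"rz":0,"claw":0.2},{"dx":0.005,"dy":0,"dz":0,"rx":0,"ry":0,"rz":0,"claw":0.2}]'
```

```text
time_s: 7.93
position: [0.5238, 0.0176, 0.0451]
orientation: [0.0, -0.025, 1.0, 0.0]
wrist_force: [-1.1, -0.5, 1.5]
opening: 0.0407
grip_force: 51.8
time_s: 8.27
position: [0.5256, 0.0176, 0.0451]
orientation: [0.0, -0.025, 1.0, 0.0]
wrist_force: [-0.5, 0.3, 0.2]
opening: 0.041
grip_force: 51.7
```

```bash
python3 -m pendant '[{"dx":0.003,"dy":0,"dz":0,"rx":0,"ry":0,"rz":0,"claw":0.2},{"dx":0.005,"dy":0,"dz":0,"rx":0,"ry":0,"rz":0,"claw":0.2},{"dx":0.005,"dy":0,"dz":0,"rx":0,"ry":0,"rz":0,"claw":0.2},{"dx":0.005,"dy":0,"dz":0,"rx":0,"ry":0,"rz":0,"claw":0.2}]'
python3 -m pendant '[{"dx":0.003,"dy":0,"dz":0,"rx":0,"ry":0,"rz":0,"claw":0.2},{"dx":0.003,"dy":0,"dz":0,"rx":0,"ry":0,"rz":0,"claw":0.2},{"dx":0.003,"dy":0,"dz":0,"rx":0,"ry":0,"rz":0,"claw":0.2}]'
```

```text
time_s: 8.6
position: [0.5263, 0.0176, 0.0451]
orientation: [-0.001, -0.025, 1.0, 0.0]
wrist_force: [-3.4, -0.3, 2.8]
opening: 0.0408
grip_force: 52.0
time_s: 8.85
position: [0.5263, 0.0176, 0.045]
orientation: [-0.002, -0.025, 1.0, 0.0]
wrist_force: [-6.4, -0.1, 4.8]
opening: 0.0409
grip_force: 52.3
```

The block meets the stop with about 6 N at x = 0.5263, within 1.5 mm of the predicted 0.5277. I relax, release and rise.

```bash
python3 -m pendant '[{"dx":-0.003,"dy":0,"dz":0,"rx":0,"ry":0,"rz":0,"claw":0.2},{"dx":-0.003,"dy":0,"dz":0,"rx":0,"ry":0,"rz":0,"claw":0.0},{"dx":-0.003,"dy":0,"dz":0,"rx":0,"ry":0,"rz":0,"claw":-0.4},{"dx":-0.003,"dy":0,"dz":0,"rx":0,"ry":0,"rz":0,"claw":-0.4},{"dx":-0.003,"dy":0,"dz":0,"rx":0,"ry":0,"rz":0,"claw":-0.4},{"dx":-0.003,"dy":0,"dz":0.03,"rx":0,"ry":0,"rz":0,"claw":-0.4},{"dx":-0.02,"dy":0,"dz":0.12,"rx":0,"ry":0,"rz":0,"claw":-0.4},{"dx":-0.04,"dy":0,"dz":0.24,"rx":0,"ry":0,"rz":0,"claw":-0.4},{"dx":-0.06,"dy":0,"dz":0.36,"rx":0,"ry":0,"rz":0,"claw":-0.4},{"dx":-0.06,"dy":0,"dz":0.48,"rx":0,"ry":0,"rz":0,"claw":-0.4}]'
python3 -m pendant '[{"dx":-0.2,"dy":0,"dz":0.1,"rx":0,"ry":0,"rz":0,"claw":-0.4},{"dx":-0.3,"dy":0,"dz":0.1,"rx":0,"ry":0,"rz":0,"claw":-0.4},{"dx":-0.3,"dy":0,"dz":0.1,"rx":0,"ry":0,"rz":0,"claw":-0.4},{"dx":-0.3,"dy":0,"dz":0.1,"rx":0,"ry":0,"rz":0,"claw":-0.4}]'
cat > look.py <<'E'
from h import *
import sys
n=sys.argv[1]
c=robot.read_camera("side"); t=robot.read_camera("top"); 
P=cloud(c); hsv=cv2.cvtColor(c["color"],cv2.COLOR_BGR2HSV)
m=((hsv[...,0]>45)&(hsv[...,0]<90)&(hsv[...,1]>110)&(P[...,2]>.045)&(P[...,2]<.065)&(abs(P[...,1])<.06)).astype(np.uint8)
m=cv2.morphologyEx(m,cv2.MORPH_CLOSE,np.ones((5,5)))
cn=max(cv2.findContours(m,0,cv2.CHAIN_APPROX_NONE)[0],key=cv2.contourArea)[:,0]
Q=np.array([onz(c,u,v,.0533) for u,v in cn]); g=np.deg2rad(2.9); R=np.array([[np.cos(g),np.sin(g)],[-np.sin(g),np.cos(g)]])
G=(Q[:,:2]-[.5956,.021])@R.T*1000; (cx,cy),(w,h),A=cv2.minAreaRect(G.astype(np.float32)); print("gauge frame rect",cx,cy,w,h,A,"ext",G.min(0),G.max(0))
a=np.hstack([cv2.resize(c["color"][160:270,270:370],None,fx=4,fy=4,interpolation=2),cv2.resize(t["color"][175:255,285:348],None,fx=5.5,fy=5.5,interpolation=2)[:440]]); cv2.imwrite(f"pics/{n}.png",np.clip(a*1.4,0,255).astype(np.uint8))
s=robot.read_state(); print(s["position"],s["joint_positions"],s["torque"],s["wrist_force"])
E
python3 look.py s4
```

```text
time_s: 9.68
position: [0.5084, 0.0177, 0.1908]
orientation: [-0.001, -0.025, 1.0, 0.0]
wrist_force: [1.2, 0.6, 0.2]
opening: 0.0597
grip_force: 0.0
time_s: 10.02
position: [0.4181, 0.0177, 0.2207]
orientation: [0.001, -0.025, 1.0, -0.0]
wrist_force: [-0.2, 1.1, 0.3]
opening: 0.0596
grip_force: 0.0
gauge frame rect -33.99095916748047 -1.718912124633789 35.3693733215332 101.84967041015625 89.16283416748047 ext [-85.00112241 -20.07683779] [16.70400753 16.46302102]
[0.42039299 0.01748728 0.22013228] [-1.25640068e-01 -2.26120553e-01  2.09154073e+00  1.01570936e-04
  1.27298181e+00 -1.74699451e+00] [0.0066664  0.01202245 0.00858019] [ 0.55413875 -0.76854703  0.50631142]
```

View pics/s4.png

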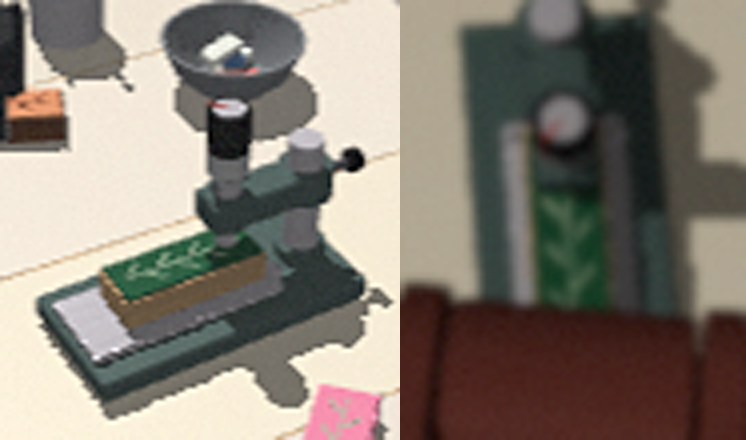

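The block is flat and square against the stop: centre at gauge x -34, y -1.7 mm, angle about -0.8°, and the foot is clear above it. The red line on the cap is visible at crop (540,130). I go to the cap.

```bash
python3 -m pendant '[{"dx":0.13,"dy":0.003,"dz":0,"rx":0,"ry":0,"rz":0,"claw":-0.4},{"dx":0.26,"dy":0.006,"dz":0,"rx":0,"ry":0,"rz":0,"claw":-0.4},{"dx":0.39,"dy":0.009,"dz":0,"rx":0,"ry":0,"rz":0,"claw":-0.4},{"dx":0.5,"dy":0.012,"dz":0,"rx":0,"ry":0,"rz":0,"claw":-0.4},{"dx":0.58,"dy":0.012,"dz":0,"rx":0,"ry":0,"rz":0,"claw":-0.4},{"dx":0.58,"dy":0.012,"dz":0,"rx":0,"ry":0,"rz":0,"claw":-0.4},{"dx":0.58,"dy":0.012,"dz":0,"rx":0,"ry":0,"rz":0,"claw":-0.4}]'
```

```text
time_s: 10.7
position: [0.5954, 0.0211, 0.2176]
orientation: [-0.001, -0.025, 1.0, 0.0]
wrist_force: [0.1, 0.0, 0.1]
opening: 0.0599
grip_force: 0.0
```

```bash
python3 -m pendant '[{"dx":0,"dy":0,"dz":-0.08,"rx":0,"ry":0,"rz":0,"claw":-0.4},{"dx":0,"dy":0,"dz":-0.16,"rx":0,"ry":0,"rz":0,"claw":-0.4},{"dx":0,"dy":0,"dz":-0.22,"rx":0,"ry":0,"rz":0,"claw":-0.4},{"dx":0,"dy":0,"dz":-0.225,"rx":0,"ry":0,"rz":0,"claw":-0.4},{"dx":0,"dy":0,"dz":-0.225,"rx":0,"ry":0,"rz":0,"claw":0.4},{"dx":0,"dy":0,"dz":-0.225,"rx":0,"ry":0,"rz":0,"claw":0.5},{"dx":0,"dy":0,"dz":-0.225,"rx":0,"ry":0,"rz":0,"claw":0.5},{"dx":0,"dy":0,"dz":-0.225,"rx":0,"ry":0,"rz":0,"claw":0.5},{"dx":0,"dy":0,"dz":-0.225,"rx":0,"ry":0,"rz":0,"claw":0.5},{"dx":0,"dy":0,"dz":-0.225,"rx":0,"ry":0,"rz":0,"claw":0.5}]' 40
python3 -c "
from plant import robot;s=robot.read_state();print(s['torque'],s['wrist_force'])"
```

```text
time_s: 11.53
position: [0.5945, 0.0191, 0.1536]
orientation: [0.001, -0.026, 1.0, -0.002]
wrist_force: [-0.8, -5.1, -0.8]
opening: 0.0284
grip_force: 40.1
[-0.71433012  0.19211906  0.02870098] [-0.79124654 -5.13430009 -0.78047899]
```

```bash
cat > st.py <<'E'
from plant import robot
import numpy as np
s=robot.read_state();o=s["orientation"];print("Tz",round(s['torque'][2],4),"F",np.round(s['wrist_force'],1),"p",np.round(s["position"],4),"yaw",round(2*np.arctan2(o[2],o[1])-np.pi/2,3),"j6",round(s["joint_positions"][5],3),"grip",round(s["grip_force"],1),s["time_s"])
E
python3 -m pendant '[{"dx":0,"dy":-0.007,"dz":0,"rx":0,"ry":0,"rz":0,"claw":0.5},{"dx":0,"dy":-0.007,"dz":0,"rx":0,"ry":0,"rz":0,"claw":0.5}]' >/dev/null; python3 st.py
python3 -m pendant '[{"dx":0,"dy":0,"dz":0,"rx":0,"ry":0,"rz":-0.15,"claw":0.5},{"dx":0,"dy":0,"dz":0,"rx":0,"ry":0,"rz":-0.3,"claw":0.5},{"dx":0,"dy":0,"dz":0,"rx":0,"ry":0,"rz":-0.4,"claw":0.5},{"dx":0,"dy":0,"dz":0,"rx":0,"ry":0,"rz":-0.4,"claw":0.5}]' >/dev/null; python3 st.py
python3 -m pendant '[{"dx":0,"dy":0,"dz":0,"rx":0,"ry":0,"rz":-0.15,"claw":0.5},{"dx":0,"dy":0,"dz":0,"rx":0,"ry":0,"rz":-0.3,"claw":0.5},{"dx":0,"dy":0,"dz":0,"rx":0,"ry":0,"rz":-0.3,"claw":0.5}]' >/dev/null; python3 st.py
```

```text
Tz -0.0223 F [-1.9 -0.6  2.8] p [0.5945 0.0189 0.1536] yaw 1.621 j6 -1.708 grip 40.4 11.7
Tz -0.06 F [-2.3 -0.3  3.8] p [0.5946 0.0191 0.1536] yaw 1.421 j6 -1.507 grip 40.5 12.0333
Tz -0.003 F [-2.6 -0.5  5.6] p [0.5947 0.0192 0.1535] yaw 1.272 j6 -1.358 grip 40.7 12.2833
```

```bash
cat > st.py <<'E'
from plant import robot
import numpy as np
T=[];J=[]
for i in range(3):
    robot.read_camera("side"); s=robot.read_state(); T.append(s["torque"][2]); J.append(s["tau"][5])
o=s["orientation"];print("Tz",np.round(T,3),"tau6",np.round(J,4),"F",np.round(s['wrist_force'],1),"p",np.round(s["position"],4),"yaw",round(2*np.arctan2(o[2],o[1])-np.pi/2,3),"j6",round(s["joint_positions"][5],3),round(s["time_s"],2))
E
python3 st.py
python3 -m pendant '[{"dx":0,"dy":0,"dz":0,"rx":0,"ry":0,"rz":-0.1,"claw":0.5},{"dx":0,"dy":0,"dz":0,"rx":0,"ry":0,"rz":-0.2,"claw":0.5},{"dx":0,"dy":0,"dz":0,"rx":0,"ry":0,"rz":-0.2,"claw":0.5}]' >/dev/null; python3 st.py
python3 -m pendant '[{"dx":0,"dy":0,"dz":0,"rx":0,"ry":0,"rz":-0.1,"claw":0.5},{"dx":0,"dy":0,"dz":0,"rx":0,"ry":0,"rz":-0.2,"claw":0.5},{"dx":0,"dy":0,"dz":0,"rx":0,"ry":0,"rz":-0.2,"claw":0.5}]' >/dev/null; python3 st.py
```

```text
Tz [-0.07   0.001 -0.037] tau6 [ 0.089  -0.0097 -0.0293] F [-3.1  0.8  4.9] p [0.5947 0.0192 0.1535] yaw 1.275 j6 -1.36 12.43
Tz [-0.03  -0.052 -0.006] tau6 [ 0.0329 -0.0207 -0.0311] F [-2.1 -0.7  5.9] p [0.5947 0.0193 0.1535] yaw 1.174 j6 -1.26 12.83
Tz [-0.009 -0.054 -0.016] tau6 [ 0.033  -0.0206 -0.031 ] F [-1.5 -0.2  5.9] p [0.5948 0.0194 0.1535] yaw 1.075 j6 -1.161 13.23
```

```bash
cat > q.py <<'E'
from plant import robot
import numpy as np
s=robot.read_state();o=s["orientation"];print("Tz",round(s["torque"][2],3),"tau6",round(s["tau"][5],4),"yaw",round(2*np.arctan2(o[2],o[1])-np.pi/2,3),"j6",round(s["joint_positions"][5],4),"w",round(s["qvel"][5],3),round(s["time_s"],2))
E
python3 -m pendant '[{"dx":0,"dy":0,"dz":0,"rx":0,"ry":0,"rz":-0.1,"claw":0.5}]' >/dev/null; python3 q.py
python3 -m pendant '[{"dx":0,"dy":0,"dz":0,"rx":0,"ry":0,"rz":-0.1,"claw":0.5}]' >/dev/null; python3 q.py
python3 -m pendant '[{"dx":0,"dy":0,"dz":0,"rx":0,"ry":0,"rz":-0.1,"claw":0.5}]' >/dev/null; python3 q.py
python3 -m pendant '[{"dx":0,"dy":0,"dz":0,"rx":0,"ry":0,"rz":-0.1,"claw":0.5}]' >/dev/null; python3 q.py
python3 -m pendant '[{"dx":0,"dy":0,"dz":0,"rx":0,"ry":0,"rz":-0.1,"claw":0.5}]' >/dev/null; python3 q.py
```

```text
Tz 0.075 tau6 -0.6035 yaw 1.024 j6 -1.1099 w 0.646 13.32
Tz 0.008 tau6 -0.3788 yaw 0.972 j6 -1.0584 w 0.596 13.4
Tz 0.057 tau6 -0.3572 yaw 0.922 j6 -1.0083 w 0.594 13.48
Tz 0.064 tau6 -0.3562 yaw 0.872 j6 -0.9583 w 0.592 13.57
Tz 0.001 tau6 -0.3559 yaw 0.822 j6 -0.9083 w 0.595 13.65
```

The in-motion joint-6 torque settles to a clean, repeatable -0.356 at this pace, so contact should show as a rise. I keep the same steps.

```bash
python3 -m pendant '[{"dx":0,"dy":0,"dz":0,"rx":0,"ry":0,"rz":-0.1,"claw":0.5}]' >/dev/null; python3 q.py
python3 -m pendant '[{"dx":0,"dy":0,"dz":0,"rx":0,"ry":0,"rz":-0.1,"claw":0.5}]' >/dev/null; python3 q.py
python3 -m pendant '[{"dx":0,"dy":0,"dz":0,"rx":0,"ry":0,"rz":-0.1,"claw":0.5}]' >/dev/null; python3 q.py
python3 -m pendant '[{"dx":0,"dy":0,"dz":0,"rx":0,"ry":0,"rz":-0.1,"claw":0.5}]' >/dev/null; python3 q.py
python3 -m pendant '[{"dx":0,"dy":0,"dz":0,"rx":0,"ry":0,"rz":-0.1,"claw":0.5}]' >/dev/null; python3 q.py; python3 st.py
```

```text
Tz 0.024 tau6 -0.3562 yaw 0.772 j6 -0.8583 w 0.594 13.73
Tz 0.018 tau6 -0.3557 yaw 0.722 j6 -0.8083 w 0.593 13.82
Tz 0.009 tau6 -0.3558 yaw 0.672 j6 -0.7583 w 0.594 13.9
Tz 0.013 tau6 -0.3558 yaw 0.622 j6 -0.7083 w 0.592 13.98
Tz 0.066 tau6 -0.3557 yaw 0.572 j6 -0.6583 w 0.594 14.07
Tz [-0.037 -0.04  -0.03 ] tau6 [0.1071 0.1499 0.0091] F [-1.6  1.   5.3] p [0.5952 0.0196 0.1535] yaw 0.575 j6 -0.661 14.22
```

```bash
python3 -m pendant '[{"dx":0,"dy":0,"dz":0,"rx":0,"ry":0,"rz":-0.1,"claw":0.5}]' >/dev/null; python3 q.py
python3 -m pendant '[{"dx":0,"dy":0,"dz":0,"rx":0,"ry":0,"rz":-0.1,"claw":0.5}]' >/dev/null; python3 q.py
python3 -m pendant '[{"dx":0,"dy":0,"dz":0,"rx":0,"ry":0,"rz":-0.1,"claw":0.5}]' >/dev/null; python3 q.py
python3 -m pendant '[{"dx":0,"dy":0,"dz":0,"rx":0,"ry":0,"rz":-0.1,"claw":0.5}]' >/dev/null; python3 q.py
python3 -m pendant '[{"dx":0,"dy":0,"dz":0,"rx":0,"ry":0,"rz":-0.1,"claw":0.5}]' >/dev/null; python3 q.py
python3 -m pendant '[{"dx":0,"dy":0,"dz":0,"rx":0,"ry":0,"rz":-0.1,"claw":0.5}]' >/dev/null; python3 q.py
```

```text
Tz 0.094 tau6 -0.5923 yaw 0.524 j6 -0.6104 w 0.645 14.3
Tz 0.099 tau6 -0.3546 yaw 0.473 j6 -0.5588 w 0.595 14.38
Tz 0.105 tau6 -0.3194 yaw 0.423 j6 -0.5088 w 0.593 14.47
Tz 0.087 tau6 -0.3046 yaw 0.373 j6 -0.4588 w 0.593 14.55
Tz 0.153 tau6 -0.2908 yaw 0.323 j6 -0.4089 w 0.593 14.63
Tz 0.106 tau6 -0.2771 yaw 0.273 j6 -0.3589 w 0.594 14.72
```

The foot has touched: torque climbs about 0.014 N m per step from yaw ~0.5. I go on until it levels off.

```bash
python3 -m pendant '[{"dx":0,"dy":0,"dz":0,"rx":0,"ry":0,"rz":-0.1,"claw":0.5}]' >/dev/null; python3 q.py
python3 -m pendant '[{"dx":0,"dy":0,"dz":0,"rx":0,"ry":0,"rz":-0.1,"claw":0.5}]' >/dev/null; python3 q.py
python3 -m pendant '[{"dx":0,"dy":0,"dz":0,"rx":0,"ry":0,"rz":-0.1,"claw":0.5}]' >/dev/null; python3 q.py
python3 -m pendant '[{"dx":0,"dy":0,"dz":0,"rx":0,"ry":0,"rz":-0.1,"claw":0.5}]' >/dev/null; python3 q.py
```

```text
Tz 0.123 tau6 -0.2635 yaw 0.223 j6 -0.3089 w 0.593 14.8
Tz 0.175 tau6 -0.2498 yaw 0.173 j6 -0.259 w 0.591 14.88
Tz 0.149 tau6 -0.2444 yaw 0.123 j6 -0.2091 w 0.593 14.97
Tz 0.133 tau6 -0.245 yaw 0.073 j6 -0.159 w 0.595 15.05
```

```bash
python3 -m pendant '[{"dx":0,"dy":0,"dz":0,"rx":0,"ry":0,"rz":-0.1,"claw":0.5}]' >/dev/null; python3 q.py
python3 -m pendant '[{"dx":0,"dy":0,"dz":0,"rx":0,"ry":0,"rz":-0.1,"claw":0.5}]' >/dev/null; python3 q.py
python3 -m pendant '[{"dx":0,"dy":0,"dz":0,"rx":0,"ry":0,"rz":-0.1,"claw":0.5}]' >/dev/null; python3 q.py
python3 -m pendant '[{"dx":0,"dy":0,"dz":0,"rx":0,"ry":0,"rz":-0.05,"claw":0.5},{"dx":0,"dy":0,"dz":0,"rx":0,"ry":0,"rz":-0.05,"claw":0.5},{"dx":0,"dy":0,"dz":0,"rx":0,"ry":0,"rz":-0.05,"claw":0.5}]' >/dev/null; python3 q.py
```

```text
Tz 0.094 tau6 -0.245 yaw 0.023 j6 -0.109 w 0.593 15.13
Tz 0.167 tau6 -0.2449 yaw -0.027 j6 -0.0591 w 0.591 15.22
Tz 0.158 tau6 -0.2448 yaw -0.077 j6 -0.009 w 0.594 15.3
Tz 0.146 tau6 0.1006 yaw -0.101 j6 0.0147 w -0.003 15.55
```

The torque stayed level at about 0.14 N m over 0.25 rad of slip. I release and rise clear.

```bash
python3 -m pendant '[{"dx":0,"dy":0,"dz":0,"rx":0,"ry":0,"rz":0,"claw":0.1},{"dx":0,"dy":0,"dz":0,"rx":0,"ry":0,"rz":0,"claw":-0.4},{"dx":0,"dy":0,"dz":0,"rx":0,"ry":0,"rz":0,"claw":-0.4},{"dx":0,"dy":0,"dz":0,"rx":0,"ry":0,"rz":0,"claw":-0.4},{"dx":0,"dy":0,"dz":0.05,"rx":0,"ry":0,"rz":0,"claw":-0.4},{"dx":0,"dy":0,"dz":0.15,"rx":0,"ry":0,"rz":0,"claw":-0.4},{"dx":0,"dy":0,"dz":0.28,"rx":0,"ry":0,"rz":0,"claw":-0.4},{"dx":0,"dy":0,"dz":0.28,"rx":0,"ry":0,"rz":0,"claw":-0.4}]'
python3 -m pendant '[{"dx":-0.13,"dy":0,"dz":0,"rx":0,"ry":0,"rz":0,"claw":-0.4},{"dx":-0.26,"dy":0,"dz":0,"rx":0,"ry":0,"rz":0,"claw":-0.4},{"dx":-0.39,"dy":0,"dz":0,"rx":0,"ry":0,"rz":0,"claw":-0.4},{"dx":-0.52,"dy":0,"dz":0,"rx":0,"ry":0,"rz":0,"claw":-0.4},{"dx":-0.55,"dy":0,"dz":0,"rx":0,"ry":0,"rz":0,"claw":-0.4},{"dx":-0.55,"dy":0,"dz":0,"rx":0,"ry":0,"rz":0,"claw":-0.4},{"dx":-0.55,"dy":0,"dz":0,"rx":0,"ry":0,"rz":0,"claw":-0.4}]'
python3 look.py s5
python3 - <<'E'
from h import *
c=robot.read_camera("side")["color"][180:222,308:350]; t=robot.read_camera("top")["color"][180:222,294:336]
cv2.imwrite("pics/s6.png",np.clip(cv2.resize(np.hstack([c,t]),None,fx=9,fy=9,interpolation=2)*1.6,0,255).astype(np.uint8))
E
```

```text
time_s: 16.22
position: [0.5983, 0.0186, 0.2441]
orientation: [0.005, 0.743, 0.67, 0.005]
wrist_force: [1.4, 0.0, 2.0]
opening: 0.0602
grip_force: 0.0
time_s: 16.8
position: [0.4293, 0.0189, 0.2361]
orientation: [0.001, 0.743, 0.67, 0.001]
wrist_force: [-0.1, -0.9, -0.8]
opening: 0.0602
grip_force: 0.0
gauge frame rect -34.27122497558594 -1.8736495971679688 35.11613464355469 102.18208312988281 89.11499786376953 ext [-85.37413574 -19.5271548 ] [16.6581381  16.46302102]
[0.43039218 0.01882116 0.23644357] [-1.19525062e-01 -2.16711629e-01  2.05251337e+00  2.49463349e-05
  1.30358588e+00 -1.59688589e-02] [0.0111666  0.04035071 0.00206692] [ 0.28253596  0.77213501 -0.3394357 ]
```

View pics/s5.png

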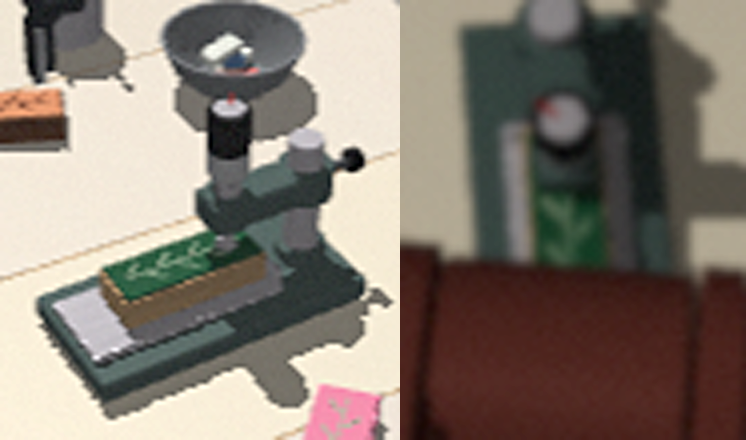

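View pics/s6.png

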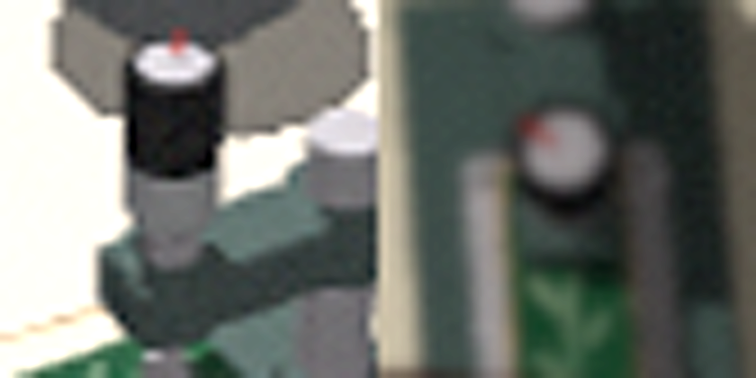

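The block hasn't moved and the foot is on it. The cap's red mark has turned (top crop 535,130), while the thimble's mark is out of view. I compare the cap's turn with the hand's 1.72 rad to rule out the pads having slipped.

```bash
python3 - <<'E'
from h import *
import pickle
for cam,box in (("top",(300,185,330,212)),("side",(312,178,345,206))):
  for c in (pickle.load(open(cam+"0.pkl","rb")),robot.read_camera(cam)):
    x0,y0,x1,y1=box; a=c["color"][y0:y1,x0:x1].astype(int); r=a[...,2]-np.maximum(a[...,0],a[...,1]); w=np.clip(r-20,0,None)*(cloud(c)[y0:y1,x0:x1,2]>.15)
    v,u=np.mgrid[y0:y1,x0:x1]; p=onz(c,(u*w).sum()/w.sum(),(v*w).sum()/w.sum(),.169)
    br=(a.min(-1)>45)&(cloud(c)[y0:y1,x0:x1,2]>.162)|(w>0); q=onz(c,u[br].mean(),v[br].mean(),.169)
    for o in (q[:2],np.array([.5948,.0193])): d=p[:2]-o; print(cam,(w>0).sum(),"c",np.round(o,4),"r",round(np.hypot(*d)*1000,1),"ang",round(np.arctan2(d[1],d[0]),3))
E
```

```text
top 1 c [0.596 0.021] r 12.9 ang 2.444
top 1 c [0.5948 0.0193] r 13.3 ang 2.287
top 6 c [0.5962 0.0214] r 9.2 ang 0.921
top 6 c [0.5948 0.0193] r 11.7 ang 0.935
side 5 c [0.5942 0.0182] r 6.3 ang 2.041
side 5 c [0.5948 0.0193] r 5.6 ang 2.224
side 3 c [0.5938 0.0182] r 10.1 ang 0.874
side 3 c [0.5948 0.0193] r 8.6 ang 0.882
```

```bash
python3 - <<'E'
from h import *
import pickle
for cam,box in (("top",(300,185,330,212)),("side",(312,176,345,206))):
  for k in range(2):
    L=[pickle.load(open(cam+"0.pkl","rb"))] if k==0 else [robot.read_camera(cam) for _ in range(3)]
    c=L[0]; x0,y0,x1,y1=box; a=np.mean([l["color"] for l in L],0)[y0:y1,x0:x1]; r=a[...,2]-(a[...,0]+a[...,1])/2
    zz=cloud(c)[y0:y1,x0:x1,2]; w=np.where((r>8)&(zz>.155)&(zz<.18),r,0)
    v,u=np.nonzero(w); print(cam,k)
    A=[]
    for i,j in zip(v,u):
        p=onz(c,j+x0,i+y0,.169); d=p[:2]-[.5955,.0205] if cam=="top" else p[:2]-[.594,.0185]; A.append((round(np.hypot(*d)*1000,1),round(np.arctan2(d[1],d[0]),2),int(w[i,j])))
    print(A); g=sum(W*R*np.exp(1j*t) for R,t,W in A); print("mean ang",np.angle(g))
E
```

```text
top 0
[(np.float64(6.2), np.float64(1.83), 12), (np.float64(3.9), np.float64(2.03), 16), (np.float64(2.0), np.float64(2.7), 10), (np.float64(9.6), np.float64(2.02), 13), (np.float64(7.5), np.float64(2.18), 20), (np.float64(5.6), np.float64(2.46), 18), (np.float64(4.6), np.float64(2.93), 9), (np.float64(13.2), np.float64(2.11), 14), (np.float64(11.1), np.float64(2.23), 20), (np.float64(9.3), np.float64(2.41), 20), (np.float64(7.9), np.float64(2.66), 12), (np.float64(14.8), np.float64(2.26), 17), (np.float64(13.0), np.float64(2.39), 21), (np.float64(11.4), np.float64(2.56), 14), (np.float64(16.6), np.float64(2.38), 10), (np.float64(15.0), np.float64(2.5), 14)]
mean ang 2.3261075097980735
top 1
[(np.float64(14.2), np.float64(0.87), 20), (np.float64(12.3), np.float64(0.74), 20), (np.float64(10.6), np.float64(0.57), 12), (np.float64(15.1), np.float64(1.12), 8), (np.float64(12.7), np.float64(1.04), 23), (np.float64(10.5), np.float64(0.92), 28), (np.float64(8.6), np.float64(0.74), 22), (np.float64(7.0), np.float64(0.47), 12), (np.float64(11.7), np.float64(1.24), 12), (np.float64(9.2), np.float64(1.15), 19), (np.float64(6.9), np.float64(1.01), 23), (np.float64(4.8), np.float64(0.74), 18), (np.float64(6.0), np.float64(1.4), 12), (np.float64(3.5), np.float64(1.3), 12)]
mean ang 0.9281210569258581
side 0
[(np.float64(11.7), np.float64(1.93), 25), (np.float64(11.8), np.float64(2.39), 18), (np.float64(9.3), np.float64(2.31), 30), (np.float64(6.9), np.float64(2.18), 48), (np.float64(4.8), np.float64(1.93), 52), (np.float64(3.4), np.float64(1.37), 36), (np.float64(3.7), np.float64(0.62), 11)]
mean ang 2.052320540217921
side 1
[(np.float64(12.8), np.float64(0.94), 39), (np.float64(8.0), np.float64(1.2), 14), (np.float64(8.1), np.float64(0.87), 50), (np.float64(9.1), np.float64(0.58), 27)]
mean ang 0.8707632963460253
```

The cap shows about 1.4 rad of net turn against the hand's 1.72. That could be the screw springing back on release or the pads slipping, and I can't see which. To decide, I grip again twice as hard and turn a little. If the torque levels off at the same value, it is the clutch. About 0.1 rad more slip stays inside the limit either way.

```bash
python3 -m pendant '[{"dx":0.13,"dy":0.002,"dz":0,"rx":0,"ry":0,"rz":0,"claw":-0.4},{"dx":0.26,"dy":0.002,"dz":0,"rx":0,"ry":0,"rz":0,"claw":-0.4},{"dx":0.39,"dy":0.002,"dz":0,"rx":0,"ry":0,"rz":0,"claw":-0.4},{"dx":0.5,"dy":0.002,"dz":0,"rx":0,"ry":0,"rz":0,"claw":-0.4},{"dx":0.547,"dy":0.002,"dz":0,"rx":0,"ry":0,"rz":0,"claw":-0.4},{"dx":0.547,"dy":0.002,"dz":0,"rx":0,"ry":0,"rz":0,"claw":-0.4},{"dx":0.547,"dy":0.002,"dz":0,"rx":0,"ry":0,"rz":0,"claw":-0.4}]'
python3 -m pendant '[{"dx":0,"dy":0,"dz":-0.1,"rx":0,"ry":0,"rz":0,"claw":-0.4},{"dx":0,"dy":0,"dz":-0.2,"rx":0,"ry":0,"rz":0,"claw":-0.4},{"dx":0,"dy":0,"dz":-0.275,"rx":0,"ry":0,"rz":0,"claw":-0.4},{"dx":0,"dy":0,"dz":-0.275,"rx":0,"ry":0,"rz":0,"claw":-0.4},{"dx":0,"dy":0,"dz":-0.275,"rx":0,"ry":0,"rz":0,"claw":0.4},{"dx":0,"dy":0,"dz":-0.275,"rx":0,"ry":0,"rz":0,"claw":0.6},{"dx":0,"dy":0,"dz":-0.275,"rx":0,"ry":0,"rz":0,"claw":0.6},{"dx":0,"dy":0,"dz":-0.275,"rx":0,"ry":0,"rz":0,"claw":0.6},{"dx":0,"dy":0,"dz":-0.275,"rx":0,"ry":0,"rz":0,"claw":0.6},{"dx":0,"dy":0,"dz":-0.275,"rx":0,"ry":0,"rz":0,"claw":0.6}]' 80; python3 q.py
```

```text
time_s: 17.98
position: [0.5929, 0.0196, 0.235]
orientation: [-0.001, 0.743, 0.67, -0.001]
wrist_force: [-0.6, 0.2, 0.1]
opening: 0.0602
grip_force: 0.0
time_s: 18.82
position: [0.5952, 0.0194, 0.1561]
orientation: [0.002, 0.743, 0.67, 0.002]
wrist_force: [1.9, -0.5, 6.1]
opening: 0.0273
grip_force: 79.4
Tz 0.028 tau6 0.0032 yaw -0.103 j6 0.0183 w -0.001 18.82
```

```bash
python3 -m pendant '[{"dx":0,"dy":0,"dz":0,"rx":0,"ry":0,"rz":-0.1,"claw":0.6}]' >/dev/null; python3 q.py
python3 -m pendant '[{"dx":0,"dy":0,"dz":0,"rx":0,"ry":0,"rz":-0.1,"claw":0.6}]' >/dev/null; python3 q.py
python3 -m pendant '[{"dx":0,"dy":0,"dz":0,"rx":0,"ry":0,"rz":-0.1,"claw":0.6}]' >/dev/null; python3 q.py
```

```text
Tz 0.055 tau6 -0.556 yaw -0.154 j6 0.0689 w 0.644 18.9
Tz 0.069 tau6 -0.3165 yaw -0.206 j6 0.1204 w 0.596 18.98
Tz 0.077 tau6 -0.2813 yaw -0.256 j6 0.1704 w 0.596 19.07
```

```bash
python3 -m pendant '[{"dx":0,"dy":0,"dz":0,"rx":0,"ry":0,"rz":-0.1,"claw":0.6}]' >/dev/null; python3 q.py
python3 -m pendant '[{"dx":0,"dy":0,"dz":0,"rx":0,"ry":0,"rz":-0.1,"claw":0.6}]' >/dev/null; python3 q.py
python3 -m pendant '[{"dx":0,"dy":0,"dz":0,"rx":0,"ry":0,"rz":-0.1,"claw":0.6}]' >/dev/null; python3 q.py
```

```text
Tz 0.137 tau6 -0.2665 yaw -0.306 j6 0.2204 w 0.591 19.15
Tz 0.111 tau6 -0.2528 yaw -0.355 j6 0.2704 w 0.595 19.23
Tz 0.143 tau6 -0.2419 yaw -0.405 j6 0.3203 w 0.594 19.32
```

```bash
python3 -m pendant '[{"dx":0,"dy":0,"dz":0,"rx":0,"ry":0,"rz":-0.1,"claw":0.6}]' >/dev/null; python3 q.py
python3 -m pendant '[{"dx":0,"dy":0,"dz":0,"rx":0,"ry":0,"rz":-0.04,"claw":0.6},{"dx":0,"dy":0,"dz":0,"rx":0,"ry":0,"rz":-0.04,"claw":0.6},{"dx":0,"dy":0,"dz":0,"rx":0,"ry":0,"rz":-0.04,"claw":0.6}]' >/dev/null; python3 q.py
```

```text
Tz 0.14 tau6 -0.243 yaw -0.455 j6 0.3703 w 0.595 19.4
Tz 0.09 tau6 0.0996 yaw -0.473 j6 0.3881 w -0.002 19.65
```

The torque levels off at the same -0.243 with twice the grip, so it is the clutch slipping. Total slip is about 0.33 rad (4.5 mm). I let go and rise clear.

```bash
python3 -m pendant '[{"dx":0,"dy":0,"dz":0,"rx":0,"ry":0,"rz":0,"claw":0.1},{"dx":0,"dy":0,"dz":0,"rx":0,"ry":0,"rz":0,"claw":-0.4},{"dx":0,"dy":0,"dz":0,"rx":0,"ry":0,"rz":0,"claw":-0.4},{"dx":0,"dy":0,"dz":0,"rx":0,"ry":0,"rz":0,"claw":-0.4},{"dx":0,"dy":0,"dz":0.05,"rx":0,"ry":0,"rz":0,"claw":-0.4},{"dx":0,"dy":0,"dz":0.15,"rx":0,"ry":0,"rz":0,"claw":-0.4},{"dx":0,"dy":0,"dz":0.28,"rx":0,"ry":0,"rz":0,"claw":-0.4},{"dx":0,"dy":0,"dz":0.28,"rx":0,"ry":0,"rz":0,"claw":-0.4}]'
python3 -m pendant '[{"dx":-0.13,"dy":0,"dz":0,"rx":0,"ry":0,"rz":0,"claw":-0.4},{"dx":-0.26,"dy":0,"dz":0,"rx":0,"ry":0,"rz":0,"claw":-0.4},{"dx":-0.39,"dy":0,"dz":0,"rx":0,"ry":0,"rz":0,"claw":-0.4},{"dx":-0.5,"dy":0,"dz":0,"rx":0,"ry":0,"rz":0,"claw":-0.4},{"dx":-0.5,"dy":0,"dz":0,"rx":0,"ry":0,"rz":0,"claw":-0.4},{"dx":-0.5,"dy":0,"dz":0,"rx":0,"ry":0,"rz":0,"claw":-0.4},{"dx":-0.5,"dy":0,"dz":0,"rx":0,"ry":0,"rz":0,"claw":-0.4}]'
python3 look.py s7
```

```text
time_s: 20.32
position: [0.5971, 0.0194, 0.2455]
orientation: [0.004, 0.853, 0.522, 0.005]
wrist_force: [2.5, 0.5, 2.0]
opening: 0.06
grip_force: 0.0
time_s: 20.9
position: [0.4433, 0.0196, 0.2375]
orientation: [0.0, 0.853, 0.521, 0.001]
wrist_force: [-0.0, 0.3, -0.6]
opening: 0.06
grip_force: 0.0
gauge frame rect -33.984405517578125 -1.8780803680419922 35.11613464355469 101.85726928710938 89.11499786376953 ext [-85.00112241 -19.5271548 ] [16.70400753 16.46302102]
[0.4442126  0.01949228 0.23780927] [-1.14253996e-01 -1.83257524e-01  2.02222940e+00  2.76619300e-05
  1.30119388e+00  3.59313415e-01] [-0.04806574 -0.01326167  0.03740586] [-0.56700307  0.48314068 -0.31088406]
```

```bash
python3 -c "
from plant import robot; print(robot.sign_off())"
```

```text
the job is handed in; nothing more can be done
None
```

I handed the job in with the lino block flat, square and centred against the back stop, the spindle down on it, and the hand clear; the clutch had slipped about 0.33 rad (4.5 mm) by joint torque over two turns of the cap (the second to confirm the slip), because the cameras could not see the thimble's red line.

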